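# Quick spin on the mini centrifuge

### The job

Give the tubes in the white mini centrifuge a quick spin: push its raised lid down until it is fully shut, then press the raised near end of the black rocker switch down until it has tipped right over, and then press the green button and keep it held down with the fingers; the program finishes while still holding it. Work in that order, leave the red button unpressed, do not lift the lid any higher, and leave the loose things on the bench where they are.

Things in the scene. Friction and masses are not known exactly. Their poses are not given: they have to be found in the camera images.
- centrifuge: white mini centrifuge fixed to the bench, 240 x 180 mm. Origin on the bench; its x points from the control deck (near the robot) to the lid hinge, z up. Deck: x -125 to -45 mm, 50 high. Bowl housing: x -45 to 115, 85 high. On the deck at x -84 and y -56, 0, +56 mm stand rocker, green and red button, in an order that varies; they turn with it
- lid (a joint): hinge angle of the lid (rad): 0 is shut, grows as it opens; it starts raised 0.3 to 0.65 and stays at whatever angle it is left at (stiff hinge, about 0.25 N m of friction, about 2 N pushed at lid_push)
- lid_push (a point): point on the top face of the white lid (150 long, 168 wide, 14 thick), on its centre line 85 mm from the hinge line; it moves with the lid. With the lid shut it lies 103 mm above the bench at centrifuge x = +23 mm, y = 0
- lid_hinge (a point): point on the lid's hinge line, at the middle of the lid's width, at centrifuge x = +108 mm, y = 0, 89 mm above the bench, at the level of the underside of the shut lid. The hinge line runs along the centrifuge's y axis
- mains (a joint): angle of the rocker switch (rad): about 0 is off (the near end stands raised), 0.35 is fully over, on (near half level). It stays where it is left; about 2 to 3 N at its near end moves it
- mains_end (a point): point on the top face of the raised near half of the black V-shaped rocker (two halves, each 26 long and 25 wide), 18 mm from its pivot towards the robot end of the centrifuge; a white ring marks it. It moves with the rocker: about 20 mm above the deck when off, 14 mm when fully over
- pulse (a joint): travel of the green button (m): 0 is up, 0.006 is fully down. A spring returns it; about 1.5 N starts it and 5 N holds it fully down
- pulse_top (a point): centre of the top of the green button, 28 mm in diameter, standing 10 mm out of a round grey housing 44 in diameter; its top is 72 mm above the bench when up. It is pressed straight down
- pulse_base: the round grey housing of the green button with the button in it; origin at its underside on the deck
- stop (a joint): travel of the red button (m): 0 is up, 0.006 fully down; to be left alone
- stop_top (a point): centre of the top of the red button, the same size as the green one
- blue_vial: sample vial with a blue cap, 24 diameter, 50 tall, loose to the right of the centrifuge; origin at its underside
- green_vial: sample vial with a green cap, 24 diameter, 50 tall, loose beside the left (+y) side of the centrifuge; origin at its underside
- marker: black and white marker pen, 135 long along its y, 17 thick, lying loose; origin under its middle
- tweezers: steel forceps, 132 long along its y, 9 high, lying loose; origin under its middle
- rubber_block: blue and white eraser, 19 x 42 x 12, loose; origin under its middle
- slip_box: small blue and white box, 31 x 31 x 14, loose; origin under its middle

How it is judged:
On the way, in this order (a step that is already met when the one before it is completed fails the run):
1. the lid is fully shut (value of joint lid below 0.03 rad), for 0.1 s.
2. then the rocker is tipped right over (value of joint mains above 0.27 rad), for 0.1 s.
3. then the green button is pressed down (value of joint pulse above 0.0035 m), for 0.2 s.
At the end, for the whole second after the job is handed in: The lid is shut (within 0.03 rad), the rocker is over (beyond 0.27 of 0.35 rad), the green button is held down by the fingers (beyond 3.5 of 6 mm, over 1 N), the red button is up, and each loose thing is within 20 mm of where it stood (value of joint lid below 0.03 rad and value of joint mains above 0.27 rad and value of joint pulse above 0.0035 m and value of joint stop below 0.002 m and contact force between the fingers and pulse_base above 1 N and distance of each of blue_vial, green_vial, marker, tweezers, rubber_block, slip_box from where it was at the start of the episode below 0.02 m); the arm keeps its last pose, push and grip.
It fails at once if the rocker is switched over while the lid is open (value of joint mains above 0.2 rad and value of joint lid above 0.06 rad).
It fails at once if the green button is pressed before the rocker is over (value of joint pulse above 0.003 m and value of joint mains below 0.2 rad).
It fails at once if the red button is pressed (value of joint stop above 0.003 m).
It fails at once if the lid is lifted higher than it stood (value of joint lid above 0.75 rad).
It fails at once if a loose thing is lifted, carried or pushed more than 20 mm, or a vial is knocked over (distance of any of blue_vial, green_vial, marker, tweezers, rubber_block, slip_box from where it was at the start of the episode above 0.02 m or angle between any of blue_vial, green_vial's own z axis and vertical above 0.5 rad).
It also fails if it takes over 40 s, if anything falls off the work surface, if the arm or the gripper's body presses on something with over 40 N, if the wrist force passes 120 N, or if a joint passes its speed limit or range.

### The arm

A 7-joint arm with a two-finger parallel gripper is mounted at the origin on a cart in front of the work surface, level with it; the furniture and walls round the work are solid. World frame = base frame: x ahead of the robot, y to its left, z up, the work surface at z = 0. Lengths are in m, angles in rad, forces in N, time in s.
With the tool pointing down it reaches from about 0.425 to 0.875 m from the base axis. Payload 9.9 kg.
Tool frame: the origin (TCP) lies on the front face of the gripper's body, between the roots of the fingers; the fingertips stand bot.nose_length ahead of it and the grasp point (between the pads) lies 54 mm ahead of it (bot.nose_length is the distance from the TCP to the fingertips, in m); z points along the fingers, y is the line along which they close (so a half turn about z gives the same grasp; the last joint's range is limited). The gripper opens to 85 mm and grips with 20 to 120 N. Pads are 22 mm wide; open, the fingers measure 114 mm over their backs; the gripper's body (76 mm by 85 mm) begins 54 mm behind the grasp point. The pads swing forward as they close: fully open they stand 13 mm farther back than shut.
Start: joints at [1.031, 0.576, 0.025, 1.437, -0.015, 1.129, -0.057], TCP at [0.297, -0.606, 0.304] pointing down, gripper open.
Joint ranges: [-2.76, 2.76], [-0.34, 2.15], [-1.52, 1.57], [0.19, 2.46], [-1.09, 4.23], [0.17, 1.99], [-2.82, 2.82]. Speed limits (rad/s): [2.22, 2.22, 3.01, 3.01, 3.14, 3.14, 3.14].

### API

Orientations are given as a unit quaternion [w, x, y, z].
In Python, from cell import bot gives the robot as it stands. The module is installed in compiled form; this text tells all that it offers.
- The arm moves only by the tool arm_command, never from a script. Its argument "steps" is a list of rows, each an object of numbers: "tx", "ty", "tz": the shift along the tool's x, y, z in units of 25 mm (1.0 is 25 mm); "roll": the turn about the tool's z in units of 0.15 rad (1.0 is 0.15 rad). In form: [{"tx": .., "ty": .., "tz": .., "roll": ..}, ...]. A call has exactly 5 rows; each row shifts and turns the commanded pose from where the row before left it, along the tool's axes as they then stand; what a row does not reach is not made up. A row lasts 1/10 s, in which the tool goes at most 50 mm and 8.59 degrees, less where a joint would pass 70% of its speed; a pose out of reach is approached as far as the arm can. A call with a number of a shift or a turn outside -1 to 1 is refused whole. A call with a gripper value outside its range is refused whole. "gripper" is the gripper's target within -1 to 1 (shut at 1, half-way at 0, fully open at -1), set as the call begins (left out, the last holds). The fingers move at their own pace and stop on an object; the grip force is fixed at half the most. Time passes only in rows, so rows that do not move let the fingers close, or fill a call up. It gives the time, the measured TCP pose, the force, the opening and the grip force at its end, in the units of the state.
- bot.get_state(): the state, without advancing time (a new reading comes with each control period).
- bot.capture(name): name is "scene" or "top" or "wrist"; returns the picture (384x512x3 uint8, red, green, blue); there is no depth.
- bot.calibration(name): a dict with "K" (3x3 intrinsics, pixels), "extrinsics" (4x4, takes a point from camera to world coordinates); the wrist camera has in their place "T_tool_cam" (4x4, takes a point from camera to tool coordinates, whose origin is the TCP and whose axes are the flange's). Camera axes: x right, y up, looking along -z (the intrinsics and any distortion apply to the point x, -y, -z); pixel columns grow to the right and rows downward; lengths in m; the calibration is good to about 2 mm. A picture is of the moment at which its call begins: read the wrist's pose just before it. calibration takes no time and is no camera call.
- bot.finish_job(): hands the job in; it is judged then, once.
Trained networks look in the newest picture that a camera, given by its name, has taken for a name from the list of things; names that differ only in an ending like _2 or _b are one class to them, and where a whole thing is asked for, a point or a joint stands for the part that bears it (a point fixed in the world has none). Each returns a list of dicts, best first, with "p" (0 to 1); they miss things now and then, are a little off and sometimes report something else, mostly with a low value. They report only what shows in the picture. A call takes as long as a camera call.
- bot.find_in(camera, label): "rect" ([left, top, width, height] in pixels, round what is visible of it).
- bot.spot_point(camera, label): "location" ([column, row] in pixels: a listed point, or the origin of a listed thing).
The state is a dict: "time_s": time; "joint_positions": joint angles; "joint_velocities": joint speeds; "effort": joint torques, N m; "tool_pos": TCP position; "ee_rot": TCP orientation; "ft_force": force on the tool from outside, world axes, zero at the start; "torque": the same for the moment, N m; "gripper_width": finger opening in m; "grasp_force": force on a finger pad.
Only numpy, scipy, OpenCV 4.12 (cv2) and the standard library are available. Lean on these libraries where they do the work, as an engineer would, in place of code of your own. Each camera call takes 0.05 s, during which the arm holds its last target. There are 200 camera calls.

## Working session

There is one attempt and no reset: what is moved stays moved. The work goes in short steps, Python scripts to look and compute and a tool call to move; the robot and the scene stay as the last step left them, time stands still between calls to the robot, and variables do not carry over. Pictures are saved under pics/ and viewed, at most 10 in all, crops included, and the job is handed in when it is done.

Besides the shell and the picture viewer there is one more tool, called after ">>>" as a command line: name --argument value ..., lists and objects as JSON in quotes. arm_command: Moves the arm, as the interface text tells. Shifts and turns lie within -1 to 1; 1 stands for 25 mm of shift or 0.15 rad of turn. Its arguments: {"type":"object","properties":{"steps":{"type":"array","items":{"type":"object","properties":{"tx":{"type":"number","minimum":-1,"maximum":1},"ty":{"type":"number","minimum":-1,"maximum":1},"tz":{"type":"number","minimum":-1,"maximum":1},"roll":{"type":"number","minimum":-1,"maximum":1}}}},"gripper":{"type":"number"}},"required":["steps"]}

```bash
mkdir -p pics
cat > h.py <<'E'
import numpy as np, cv2
from cell import bot
def cam(n):
    c=bot.calibration(n); K=np.array(c["K"]); return K,np.array(c["extrinsics"]),c
def ray(n,px):
    K,T,c=cam(n); u=cv2.undistortPoints(np.array([[px]],float),K,np.array(c.get("dist",np.zeros(5)),float))[0,0] 
    d=T[:3,:3]@np.array([u[0],-u[1],-1.]); return T[:3,3],d
def atz(n,px,z):
    o,d=ray(n,px); return o+d*(z-o[2])/d[2]
def proj(n,p):
    K,T,c=cam(n); q=np.linalg.inv(T)@np.r_[p,1]; q=np.array([q[0],-q[1],-q[2]]); q=K@q; return q[:2]/q[2]
E
python3 - <<'E'
from h import *
print(bot.calibration("top").keys(), bot.nose_length)
s=bot.get_state();print(s["tool_pos"],s["ee_rot"],s["time_s"],s["gripper_width"])
ims=[]
H={"mains_end":.07,"pulse_top":.072,"stop_top":.072,"lid_hinge":.089,"lid_push":.13,"centrifuge":0,"blue_vial":0,"green_vial":0}
for n in("scene","top"):
    im=bot.capture(n); cv2.imwrite(f"pics/{n}.png",im[:,:,::-1])
    for l,z in H.items():
        r=bot.spot_point(n,l)
        for q in r[:2]: print(n,l,round(q["p"],2),np.round(q["location"],1),atz(n,q["location"],z).round(3))
E
```

```text
dict_keys(['K', 'extrinsics']) 0.0726
[ 0.2969726  -0.60576386  0.30300859] [-8.31514426e-04  9.74137337e-01  2.25955086e-01 -2.38398777e-04] 0.0 0.08488851824079281
scene pulse_top 0.42 [311.2 181.1] [ 0.494 -0.108  0.072]
scene stop_top 0.64 [270.2 150.3] [ 0.742 -0.203  0.072]
scene stop_top 0.63 [303.8 190.3] [ 0.476 -0.047  0.072]
scene lid_hinge 0.56 [254.6 163.7] [ 0.683 -0.061  0.089]
scene lid_push 0.63 [270.7 150.6] [ 0.651 -0.102  0.13 ]
scene centrifuge 0.71 [254.8 159.5] [ 0.839 -0.225  0.   ]
scene centrifuge 0.69 [284.3 196.4] [ 0.575 -0.081  0.   ]
scene blue_vial 0.38 [303.7 160.9] [ 0.69  -0.334  0.   ]
scene green_vial 0.56 [274.7 216.5] [0.521 0.029 0.   ]
top mains_end 0.59 [314.6 222. ] [ 0.485 -0.165  0.07 ]
top mains_end 0.44 [283.3 221.9] [ 0.477 -0.051  0.07 ]
top pulse_top 0.43 [300.2 220.2] [ 0.488 -0.112  0.072]
top stop_top 0.45 [284.  221.5] [ 0.478 -0.053  0.072]
top lid_hinge 0.74 [292.4 163.9] [ 0.694 -0.07   0.089]
top lid_hinge 0.35 [198.3 233.2] [0.409 0.253 0.089]
top lid_push 0.73 [188.5 214.1] [0.469 0.289 0.13 ]
top lid_push 0.55 [292.5 175.1] [ 0.64 -0.07  0.13]
top centrifuge 0.66 [297.2 200.4] [ 0.575 -0.103  0.   ]
top centrifuge 0.45 [142.5 228.8] [0.42  0.476 0.   ]
top blue_vial 0.55 [359.6 179.2] [ 0.678 -0.34   0.   ]
top green_vial 0.47 [198.5 232.6] [0.422 0.263 0.   ]
top green_vial 0.41 [269.  214.3] [0.513 0.001 0.   ]
```

View pics/scene.png

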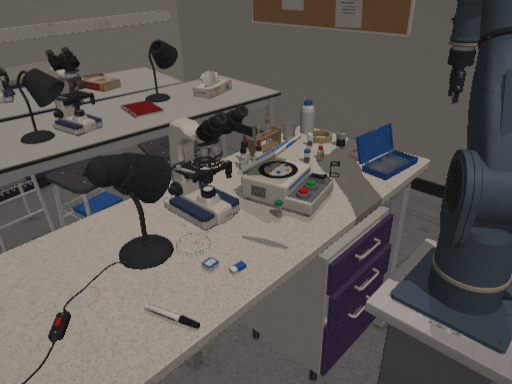

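View pics/top.png

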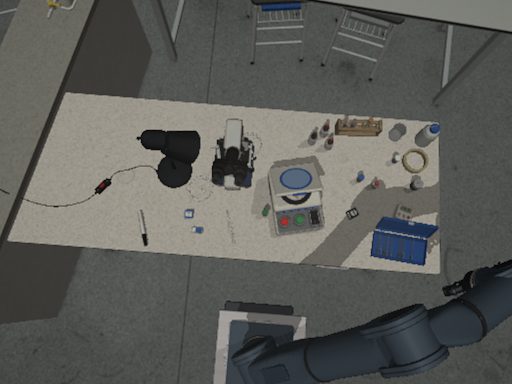

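The scene picture shows the centrifuge at about (290,185) with its lid raised. The top picture shows the deck along row 220: red at (284,222), green (300,220) and rocker (315,217). I'll move above the deck with the fingers shut for a close look.

>>> arm_command --steps '[{"tx": 0.9, "ty": -0.9}, {"tx": 0.9, "ty": -0.9}, {"tx": 0.9, "ty": -0.9}, {"tx": 0.9, "ty": -0.9}, {"tx": 0.9, "ty": -0.9}]' --gripper 1

```text
invalid input
```

>>> arm_command --steps '[{"tx": 0.9, "ty": -0.9}, {"tx": 0.9, "ty": -0.9}, {"tx": 0.9, "ty": -0.9}, {"tx": 0.9, "ty": -0.9}, {"tx": 0.9, "ty": -0.9}]'

```text
invalid input
```

>>> arm_command --steps '[{"tx": 0.9, "ty": -0.9}, {"tx": 0.9, "ty": -0.9}, {"tx": 0.9, "ty": -0.9}, {"roll": 1}, {"roll": 1}]'

```text
invalid input
```

```bash
cat >> h.py <<'E'
from scipy.spatial.transform import Rotation as R
def toolT():
    s=bot.get_state(); T=np.eye(4); T[:3,:3]=R.from_quat(s["ee_rot"],scalar_first=True).as_matrix(); T[:3,3]=s["tool_pos"]; return T
_cam=cam
def cam(n):
    if n!="wrist": return _cam(n)
    c=bot.calibration(n); return np.array(c["K"]),toolT()@np.array(c["T_tool_cam"]),c
def go(target):  # world delta of TCP -> tool units
    T=toolT(); return (T[:3,:3].T@(np.array(target)-T[:3,3])/.025).round(2)
E
cat > look.py <<'E'
from h import *
import sys
s=bot.get_state();print(np.round(s["tool_pos"],4),s["time_s"],s["gripper_width"],s["ft_force"]); T=toolT(); print(T[:3,:3].round(3))
print(np.array(bot.calibration("wrist")["T_tool_cam"]).round(3))
im=bot.capture("wrist"); cv2.imwrite(f"pics/{sys.argv[1]}.png",im[:,:,::-1])
H={"mains_end":.07,"pulse_top":.072,"stop_top":.072,"lid_hinge":.089,"lid_push":.13,"centrifuge":0,"green_vial":0}
for l,z in H.items():
    for q in bot.spot_point("wrist",l)[:2]: print(l,round(q["p"],2),np.round(q["location"],1),atz("wrist",q["location"],z).round(4))
E
python3 look.py w1
```

```text
[ 0.2971 -0.6061  0.3039] 0.9 0.08524943422253942 [-0.00642147  0.27168193 -0.28344631]
[[ 0.898  0.44   0.   ]
 [ 0.44  -0.898 -0.   ]
 [ 0.     0.    -1.   ]]
[[-0.     0.958  0.287  0.074]
 [ 1.    -0.     0.001 -0.   ]
 [ 0.001  0.287 -0.958 -0.07 ]
 [ 0.     0.     0.     1.   ]]
```

View pics/w1.png

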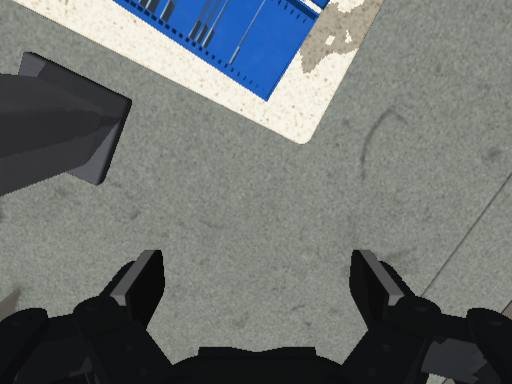

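The wrist view shows only floor and the blue box, since the moves were refused. I'll give every key in each row.

>>> arm_command --steps '[{"tx": 0.9, "ty": -0.9, "tz": 0, "roll": 0}, {"tx": 0.9, "ty": -0.9, "tz": 0, "roll": 0}, {"tx": 0.9, "ty": -0.9, "tz": 0, "roll": 0}, {"tx": 0.9, "ty": -0.9, "tz": 0, "roll": 0}, {"tx": 0.9, "ty": -0.9, "tz": 0, "roll": 0}]' --gripper 1

```text
time_s: 1.8
tool_pos: [0.3489, -0.4544, 0.304]
ee_rot: [0.0, 0.974, 0.226, 0.0]
ft_force: [0.4, 0.2, 0.0]
gripper_width: 0.0122
grasp_force: 0.0
```

>>> arm_command --steps '[{"tx": 0.9, "ty": -0.9, "tz": 0, "roll": 0}, {"tx": 0.9, "ty": -0.9, "tz": 0, "roll": 0}, {"tx": 0.9, "ty": -0.9, "tz": 0, "roll": 0}, {"tx": 0.9, "ty": -0.9, "tz": 0, "roll": 0}, {"tx": 0.9, "ty": -0.9, "tz": 0, "roll": 0}]' --gripper 1

```text
time_s: 2.3
tool_pos: [0.4004, -0.3038, 0.3041]
ee_rot: [0.0, 0.974, 0.226, 0.0]
ft_force: [1.2, -0.5, -0.0]
gripper_width: 0.0001
grasp_force: 0.0
```

>>> arm_command --steps '[{"tx": 0.9, "ty": -0.9, "tz": 0, "roll": 0}, {"tx": 0.9, "ty": -0.9, "tz": 0, "roll": 0}, {"tx": 0.9, "ty": -0.9, "tz": 0, "roll": 0}, {"tx": 0, "ty": 0, "tz": 0, "roll": 1}, {"tx": 0, "ty": 0, "tz": 0, "roll": 1}]' --gripper 1

```text
time_s: 2.8
tool_pos: [0.4315, -0.2137, 0.3042]
ee_rot: [-0.0, 0.997, 0.076, 0.0]
ft_force: [-1.0, 0.2, -0.6]
gripper_width: 0.0002
grasp_force: 0.0
```

```bash
python3 look.py w2
```

```text
[ 0.4315 -0.2137  0.3042] 2.8 0.00015117859497044078 [-0.9711343   0.21237097 -0.58922381]
[[ 0.988  0.152  0.001]
 [ 0.152 -0.988  0.   ]
 [ 0.001  0.    -1.   ]]
[[-0.     0.958  0.288  0.074]
 [ 1.    -0.     0.001 -0.   ]
 [ 0.002  0.288 -0.958 -0.07 ]
 [ 0.     0.     0.     1.   ]]
mains_end 0.66 [217.9 106.8] [ 0.4928 -0.1679  0.07  ]
pulse_top 0.72 [149.7  90.5] [ 0.4969 -0.1052  0.072 ]
stop_top 0.81 [ 91.6 101.2] [ 0.4789 -0.0535  0.072 ]
centrifuge 0.59 [162.6  11. ] [ 0.5767 -0.0909  0.    ]
green_vial 0.74 [54.9 61. ] [0.5096 0.0218 0.    ]
```

View pics/w2.png

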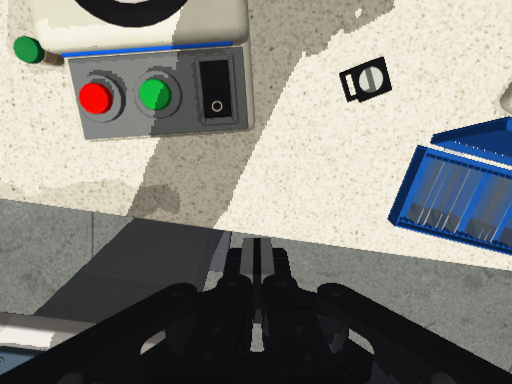

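The wrist picture shows red at (96,98), green at (155,94) and the rocker's white ring at (217,106). The front deck edge runs from (88,138) to (250,129).

Run:
```python
from h import *
for l,p,z in (("red",(95.5,98),.072),("green",(155,94),.072),("ring",(217,106),.07),("deckL",(87,139),.05),("deckR",(246,129),.05),("backL",(66,55),.05)):
    print(l,atz("wrist",p,z).round(4))
g=atz("wrist",(155,94),.072);r=atz("wrist",(95.5,98),.072); e=atz("wrist",(246,129),.05)-atz("wrist",(87,139),.05)
print(np.arctan2(-(r-g)[0],(r-g)[1]),np.arctan2(e[0],-e[1]))
for yaw in(.06,.1,.15):
    x=np.array([np.cos(yaw),np.sin(yaw),0]); y=np.array([-x[1],x[0],0]); o=g+.084*x; o[2]=0
    print(yaw,o.round(3),"ring",(o-.102*x-.056*y).round(3),"hinge",(o+.108*x).round(3),[proj("top",o+.108*x+np.r_[0,0,.089]).round(0),proj("top",o-.125*x+.09*y+[0,0,.05]).round(0),proj("top",o-.125*x-.09*y+[0,0,.05]).round(0)])
im=cv2.imread("pics/top.png")[140:250,240:350]; cv2.imwrite("pics/topc.png",cv2.resize(im,None,fx=5,fy=5,interpolation=3))
im=cv2.imread("pics/scene.png")[120:230,220:350]; cv2.imwrite("pics/scc.png",cv2.resize(im,None,fx=5,fy=5,interpolation=3))
```

```text
red [ 0.4826 -0.0573  0.072 ]
green [ 0.4946 -0.1106  0.072 ]
ring [ 0.4929 -0.1672  0.07  ]
deckL [ 0.4395 -0.0386  0.05  ]
deckR [ 0.4747 -0.1963  0.05  ]
backL [ 0.5158 -0.0187  0.05  ]
0.2209878010295823 0.2192672415948639
0.06 [ 0.578 -0.106  0.   ] ring [ 0.48  -0.168  0.   ] hinge [ 0.686 -0.099  0.   ] [array([300., 166.]), array([275., 230.]), array([324., 231.])]
0.1 [ 0.578 -0.102  0.   ] ring [ 0.482 -0.168  0.   ] hinge [ 0.686 -0.091  0.   ] [array([298., 166.]), array([275., 231.]), array([324., 230.])]
0.15 [ 0.578 -0.098  0.   ] ring [ 0.485 -0.169  0.   ] hinge [ 0.684 -0.082  0.   ] [array([296., 166.]), array([276., 232.]), array([325., 228.])]
```

View pics/scc.png

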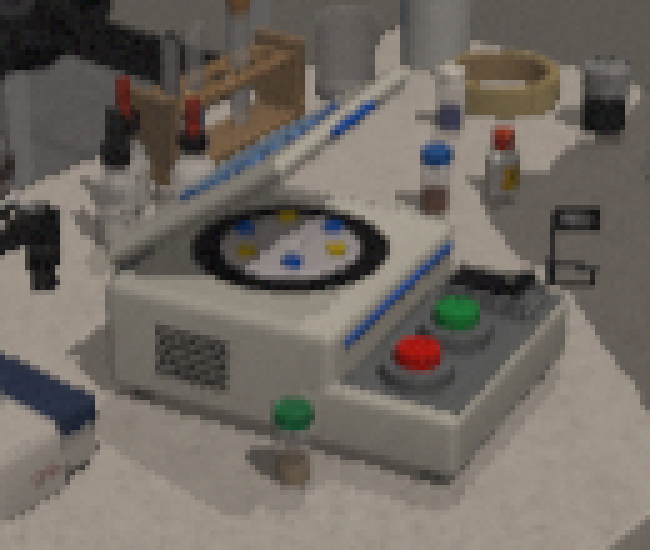

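Lid raised about 0.5 rad, as expected. The yaw is 0.22 rad, and the computed hinge (0.682, -0.069) agrees with the network. Next I go above the lid.

>>> arm_command --steps '[{"tx": 0, "ty": 0, "tz": 0, "roll": -0.45}, {"tx": 0.8, "ty": -0.4, "tz": 0, "roll": 0}, {"tx": 0.8, "ty": -0.4, "tz": 0, "roll": 0}, {"tx": 0.8, "ty": -0.4, "tz": 0, "roll": 0}, {"tx": 0.8, "ty": -0.4, "tz": 0, "roll": 0}]' --gripper 1

```text
time_s: 3.7
tool_pos: [0.5007, -0.1577, 0.3039]
ee_rot: [-0.0, 0.994, 0.112, 0.0]
ft_force: [-0.7, 0.0, 0.0]
gripper_width: -0.0
grasp_force: 0.0
```

>>> arm_command --steps '[{"tx": 0.8, "ty": -0.4, "tz": 0, "roll": 0}, {"tx": 0.8, "ty": -0.4, "tz": 0, "roll": 0}, {"tx": 0.8, "ty": -0.4, "tz": 0, "roll": 0}, {"tx": 0.8, "ty": -0.4, "tz": 0, "roll": 0}, {"tx": 0.7, "ty": -0.3, "tz": 0, "roll": 0}]' --gripper 1

```text
time_s: 4.2
tool_pos: [0.5855, -0.0893, 0.3037]
ee_rot: [-0.0, 0.994, 0.112, -0.0]
ft_force: [0.4, 0.5, 0.4]
gripper_width: 0.0001
grasp_force: 0.0
```

>>> arm_command --steps '[{"tx": 0, "ty": 0, "tz": 0.4, "roll": 0}, {"tx": 0, "ty": 0, "tz": 0.4, "roll": 0}, {"tx": 0, "ty": 0, "tz": 0.4, "roll": 0}, {"tx": 0, "ty": 0, "tz": 0.4, "roll": 0}, {"tx": 0, "ty": 0, "tz": 0.4, "roll": 0}]' --gripper 1

```text
time_s: 4.7
tool_pos: [0.5842, -0.0907, 0.253]
ee_rot: [0.0, 0.994, 0.111, -0.0]
ft_force: [-0.6, -0.5, 2.5]
gripper_width: 0.0001
grasp_force: 0.6
```

>>> arm_command --steps '[{"tx": 0, "ty": 0, "tz": 0.5, "roll": 0}, {"tx": 0, "ty": 0, "tz": 0.5, "roll": 0}, {"tx": 0, "ty": 0, "tz": 0.5, "roll": 0}, {"tx": 0, "ty": 0, "tz": 0.5, "roll": 0}, {"tx": 0, "ty": 0, "tz": 0.5, "roll": 0}]' --gripper 1

```text
time_s: 5.2
tool_pos: [0.5845, -0.0901, 0.1902]
ee_rot: [-0.0, 0.994, 0.111, -0.0]
ft_force: [-1.2, 0.2, 2.1]
gripper_width: 0.0
grasp_force: 0.8
```

>>> arm_command --steps '[{"tx": 0, "ty": 0, "tz": 0.25, "roll": 0}, {"tx": 0, "ty": 0, "tz": 0.2, "roll": 0}, {"tx": 0, "ty": 0, "tz": 0.1, "roll": 0}, {"tx": 0, "ty": 0, "tz": 0.05, "roll": 0}, {"tx": 0, "ty": 0, "tz": 0.05, "roll": 0}]' --gripper 1

```text
time_s: 5.7
tool_pos: [0.5849, -0.0901, 0.1756]
ee_rot: [0.0, 0.994, 0.111, 0.0]
ft_force: [-4.7, 0.5, 16.1]
gripper_width: -0.0003
grasp_force: 8.5
```

The lid is shut: TCP z is 0.1756 as predicted and the force is 16 N. Now I lift and go over to the rocker.

>>> arm_command --steps '[{"tx": 0, "ty": 0, "tz": 0, "roll": 0}, {"tx": 0, "ty": 0, "tz": 0, "roll": 0}, {"tx": 0, "ty": 0, "tz": -0.7, "roll": 0}, {"tx": 0, "ty": 0, "tz": -0.7, "roll": 0}, {"tx": -0.7, "ty": 0.35, "tz": 0, "roll": 0}]' --gripper 1

```text
time_s: 6.2
tool_pos: [0.5724, -0.1007, 0.2124]
ee_rot: [-0.0, 0.994, 0.113, 0.003]
ft_force: [0.1, -0.4, 0.4]
gripper_width: -0.0
grasp_force: 0.0
```

>>> arm_command --steps '[{"tx": -0.8, "ty": 0.4, "tz": 0, "roll": 0}, {"tx": -0.8, "ty": 0.4, "tz": 0, "roll": 0}, {"tx": -0.8, "ty": 0.4, "tz": 0, "roll": 0}, {"tx": -0.8, "ty": 0.4, "tz": 0, "roll": 0}, {"tx": -0.5, "ty": 0.25, "tz": 0, "roll": 0}]' --gripper 1

```text
time_s: 6.7
tool_pos: [0.4885, -0.1692, 0.2103]
ee_rot: [0.0, 0.994, 0.111, 0.0]
ft_force: [-0.6, -1.0, 0.6]
gripper_width: -0.0004
grasp_force: 0.0
```

```bash
python3 look.py w3; python3 -c "
from h import *
for c in('top','scene'): bot.capture(c); print([ (round(q['p'],2),q['location']) for q in bot.spot_point(c,'lid_push')])
print(go([.490,-.168,.16]), [proj(c,[.599,-.088,.103]) for c in('top','scene')], proj('wrist',[.492,-.168,.07]))"
```

```text
[ 0.4885 -0.1692  0.2103] 6.7 -0.00037402688439533123 [-0.59059873 -0.96386058  0.62708753]
[[ 0.975  0.22   0.   ]
 [ 0.22  -0.975 -0.   ]
 [-0.     0.    -1.   ]]
[[-0.     0.958  0.288  0.074]
 [ 1.    -0.     0.001 -0.   ]
 [ 0.002  0.288 -0.958 -0.07 ]
 [ 0.     0.     0.     1.   ]]
mains_end 0.58 [256.2 202.5] [ 0.4937 -0.1674  0.07  ]
pulse_top 0.75 [170.2 183. ] [ 0.4964 -0.1062  0.072 ]
pulse_top 0.56 [254.5 201.9] [ 0.4959 -0.1649  0.072 ]
stop_top 0.86 [ 84.2 183.6] [ 0.4837 -0.0485  0.072 ]
centrifuge 0.85 [186.6  58.5] [ 0.5817 -0.0868  0.    ]
[(0.89, [297.0, 186.5])]
[(0.66, [277.9, 165.1])]
[0.   0.01 2.  ] [array([296.23434252, 188.17590102]), array([280.30929422, 164.26910442])] [258.49144698 207.51008646]
```

View pics/w3.png

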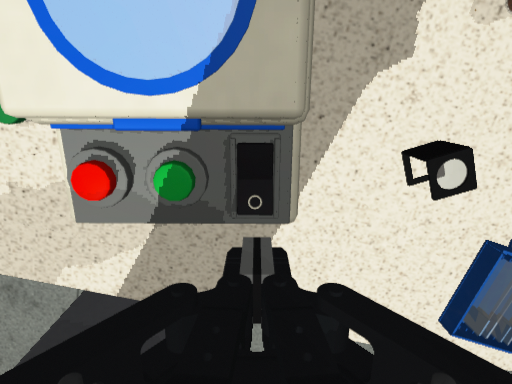

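The lid shows shut, and both other cameras agree. The ring at (255,202) is within a few mm of the fingers, so I press down.

>>> arm_command --steps '[{"tx": 0.1, "ty": 0, "tz": 0.6, "roll": 0}, {"tx": 0, "ty": 0, "tz": 0.6, "roll": 0}, {"tx": 0, "ty": 0, "tz": 0.6, "roll": 0}, {"tx": 0, "ty": 0, "tz": 0.4, "roll": 0}, {"tx": 0, "ty": 0, "tz": 0.3, "roll": 0}]' --gripper 1

```text
time_s: 7.8
tool_pos: [0.492, -0.1674, 0.147]
ee_rot: [-0.0, 0.994, 0.111, -0.0]
ft_force: [0.8, 0.1, 0.2]
gripper_width: 0.0004
grasp_force: 0.0
```

>>> arm_command --steps '[{"tx": 0, "ty": 0, "tz": 0.2, "roll": 0}, {"tx": 0, "ty": 0, "tz": 0.15, "roll": 0}, {"tx": 0, "ty": 0, "tz": 0.1, "roll": 0}, {"tx": 0, "ty": 0, "tz": 0.05, "roll": 0}, {"tx": 0, "ty": 0, "tz": 0.05, "roll": 0}]' --gripper 1

```text
time_s: 8.3
tool_pos: [0.492, -0.1677, 0.1361]
ee_rot: [0.0, 0.994, 0.111, 0.0]
ft_force: [-12.6, 2.9, 46.8]
gripper_width: 0.0002
grasp_force: 24.0
```

>>> arm_command --steps '[{"tx": 0, "ty": 0, "tz": -0.6, "roll": 0}, {"tx": 0, "ty": 0, "tz": -0.7, "roll": 0}, {"tx": 0, "ty": -0.7, "tz": -0.7, "roll": 0}, {"tx": 0, "ty": -0.8, "tz": 0, "roll": 0}, {"tx": 0, "ty": -0.7, "tz": 0, "roll": 0}]' --gripper 1

```text
time_s: 8.8
tool_pos: [0.4803, -0.1132, 0.1848]
ee_rot: [0.0, 0.994, 0.111, 0.001]
ft_force: [0.4, 1.0, 0.2]
gripper_width: 0.0004
grasp_force: 0.0
```

```bash
python3 look.py w4|grep -v '^ *\['; python3 -c "
from h import *
print(go([.4955,-.1085,.142]),bot.get_state()['tool_pos'],proj('wrist',[.495,-.110,.072]))"
```

```text
mains_end 0.91 [342.2 221.4] [ 0.4935 -0.1624  0.07  ]
pulse_top 0.72 [255.  199.6] [ 0.4961 -0.1078  0.072 ]
stop_top 0.87 [159.3 201.5] [ 0.4822 -0.0527  0.072 ]
centrifuge 0.59 [254.1  64.2] [ 0.5768 -0.0904  0.    ]
green_vial 0.55 [257.8 188.8] [ 0.4834 -0.1143  0.    ]
[ 0.66 -0.11  1.67] [ 0.48003704 -0.11471714  0.18383677] [255.31249841 201.27870638]
```

View pics/w4.png

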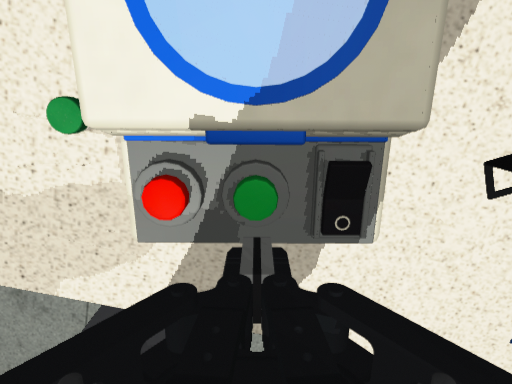

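The picture shows the rocker tipped, with its far end raised and wider at (348,163), and the green button at (255,198). I press green.

>>> arm_command --steps '[{"tx": 0.35, "ty": -0.05, "tz": 0, "roll": 0}, {"tx": 0.3, "ty": 0, "tz": 0.1, "roll": 0}, {"tx": 0, "ty": 0, "tz": 0.5, "roll": 0}, {"tx": 0, "ty": 0, "tz": 0.5, "roll": 0}, {"tx": 0, "ty": 0, "tz": 0.3, "roll": 0}]' --gripper 1

```text
time_s: 9.7
tool_pos: [0.496, -0.1088, 0.1479]
ee_rot: [-0.0, 0.994, 0.112, -0.0]
ft_force: [-0.0, 0.6, -0.1]
gripper_width: 0.0001
grasp_force: 0.0
```

>>> arm_command --steps '[{"tx": 0, "ty": 0, "tz": 0.15, "roll": 0}, {"tx": 0, "ty": 0, "tz": 0.1, "roll": 0}, {"tx": 0, "ty": 0, "tz": 0.1, "roll": 0}, {"tx": 0, "ty": 0, "tz": 0.06, "roll": 0}, {"tx": 0, "ty": 0, "tz": 0.0, "roll": 0}]' --gripper 1

```text
time_s: 10.2
tool_pos: [0.4956, -0.1089, 0.1389]
ee_rot: [-0.0, 0.994, 0.111, 0.0]
ft_force: [-0.9, 1.6, 4.1]
gripper_width: 0.0002
grasp_force: 2.3
```

>>> arm_command --steps '[{"tx": 0, "ty": 0, "tz": 0.05, "roll": 0}, {"tx": 0, "ty": 0, "tz": 0, "roll": 0}, {"tx": 0, "ty": 0, "tz": 0, "roll": 0}, {"tx": 0, "ty": 0, "tz": 0, "roll": 0}, {"tx": 0, "ty": 0, "tz": 0, "roll": 0}]' --gripper 1

```text
time_s: 10.7
tool_pos: [0.4956, -0.1089, 0.1385]
ee_rot: [0.0, 0.994, 0.111, 0.001]
ft_force: [-4.3, 2.0, 16.1]
gripper_width: 0.0005
grasp_force: 8.2
```

Green is at its stop with 16 N on it. I'm handing the job in.

```bash
python3 -c "
from cell import bot
print(bot.finish_job())"
```

```text
the job is handed in; nothing more can be done
None
```

I shut the lid, tipped the rocker over and handed the job in at about 10.7 s with the fingers holding the green button at its stop (16 N). The hand-in gave no verdict, and I did not re-measure the loose things, though no move went near them.

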